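# Set the foot pad, flip the kickstand and hold the splash shield upright

## Task

Get the tilting splash shield ready to be locked: first lay the orange foot pad flat in the small blue tray beside its base, turned so that its tab sits in the notch, and let go of it; then flip the red kickstand up and over its centre so that it swings fully down to its stop. Finally swing the shield up with the fingers on its steel frame or panel until it stands upright with the kickstand's toe pressed lightly onto the pad, and finish while still holding it there, because it tips over again if released. Leave the tube rack, the wash bottle and the jar where they are.

Things in the scene. Friction and masses are not known exactly. Their poses are not given: they have to be found in the camera images.
- stand_base: fixed dark steel base of the shield, 70 x 190 x 12 mm slab. Origin on the work surface under the shield's hinge line; z up, y along the hinge line, x towards the side where the blue tray lies. Turned about the vertical by a different amount each time. The hinge line runs along y at 30 mm above the work surface.
- tray_floor (a point): centre of the floor of the blue foot tray, 4 mm above the work surface, at x = 97.6 mm, y = 116 mm of stand_base. Inside the tray is 62 mm (x) by 38 mm (y); walls 4 mm thick, tops 12 mm above the work surface (8 mm above the floor). Its end wall on the +x side has a 20 mm wide notch in the middle.
- tray_notch (a point): point at tray floor height in the notch, 42 mm from the tray's centre along stand_base +x: where the pad's tab tip belongs
- foot_pad: loose orange block with a black inlay on top, 90 g, 56 mm (x) by 32 mm (y) by 28 mm high, with a 12 mm wide, full-height tab on its +x end that reaches 42 mm from the centre. Origin at the centre of its underside, z up. In the tray its x axis points along stand_base +x. It can be gripped across its 32 mm width; gripped by its upper half the fingers stay clear of the tray walls.
- pad_tab (a point): middle of the tab's tip at the underside of the pad (pad x = 42 mm)
- shield: clear panel in a steel frame of 12 mm round bar, 172 mm wide, 186 mm high, 0.4 kg. Origin on the middle of the hinge line, z up along the frame, y as stand_base y. Starts leaning 0.6 rad to stand_base -x on a stop; turning about +y raises it; upright is z vertical. Weight and a hub spring pull it back to the stop (about 4 N at the top bar hold it upright). Swings 0.35 rad past upright.
- shield_bar (a point): middle of the shield's round top bar (12 mm thick, 160 mm long, along y), 180 mm from the hinge. 39 mm are open between the bar's centre and the panel's top edge, so it may be pinched from above; it turns between the fingers.
- kickstand: red leg, 118 mm long, 10 mm thick, at the shield's +y side. Origin at its pivot; z along the leg to its toe. Starts folded up, leaning 0.75 rad from vertical to stand_base -x. Turning about +y swings it over the top and down on the +x side, 3.47 rad in all, to its stop. A steel ball on an arm beside the pivot holds it at either end: it falls to the stop by itself once leaning 0.85 rad to +x.
- kickstand_pivot (a point): kickstand pivot, at shield x = 118, y = 97, z = 120 mm, on the end of a steel bracket that juts from the frame towards the +x side
- kickstand_toe (a point): middle of the toe, a red 12 mm round crossbar at the leg's end, 118 mm from the pivot, sticking out 40 mm sideways (+y); this point lies 19 mm out from the leg's axis. Sprung: it gives 8 mm along the leg (4 N). Leg fully down, it is at x = 97, z = 4 mm of the shield: as the shield nears upright it meets the pad in the tray, near its middle; upright, it is pressed in by 4 mm (2 N).
- tube_rack: bystander: blue tube rack with white-capped tubes, 70 x 160 x 88 mm; origin at the centre of its underside
- wash_bottle: bystander: white wash bottle with pink cap and spout, 68 mm thick, 190 mm high; origin at the centre of its underside
- specimen_jar: bystander: amber jar with white cap, 60 mm thick, 75 mm high; origin at the centre of its underside
There are look-alikes about, which are no part of the job. Of the things like the foot_pad, leave any that is green or turquoise; of the rest the larger one is meant.

How it is judged:
By the outcome, as a careful person would: the job done as asked, in the order asked, and still so for the second after the job is handed in, while the arm keeps its last pose, push and grip.
It also fails if it takes over 72 s, if anything falls off the work surface, if the arm or the gripper's body presses on something with over 40 N, if the wrist force passes 120 N, or if a joint passes its speed limit or range.

## Robot

A 6-joint arm with a two-finger parallel gripper is mounted at the origin on the work surface. World frame = base frame: x ahead of the robot, y to its left, z up, the work surface at z = 0. Lengths are in m, angles in rad, forces in N, time in s.
With the tool pointing down it reaches from about 0.3 to 0.775 m from the base axis. Payload 14.6 kg.
Tool frame: the origin (TCP) lies between the finger pads; the fingertips stand 19 mm ahead of it and the grasp point (between the pads) is the TCP; z points along the fingers, y is the direction in which the jaws open and shut (so a half turn about z gives the same grasp; the last joint's range is limited). The gripper opens to 94 mm and grips with 3 to 60 N. Pads are 16 mm wide; open, the fingers measure 119 mm over their backs; the gripper's body (75 mm by 177 mm) begins 78 mm behind the grasp point.
Start: joints at [1.034, 0.3, 1.521, -0, 1.321, -0.067], TCP at [0.249, 0.49, 0.224] pointing down, gripper open.
Joint ranges: [-3.03, 3.03], [-0.79, 2.21], [0.23, 2.52], [-1.04, 4.18], [0, 3.07], [-2.55, 2.55]. Speed limits (rad/s): [2.22, 2.22, 2.57, 3.14, 3.14, 3.14].

## Interface

Orientations are given as [roll, pitch, yaw] about the fixed x, y, z axes, in that order (R = Rz(yaw) Ry(pitch) Rx(roll)).
In Python, from station import telemetry, vision, ctrl gives the robot as it stands. The module is installed in compiled form; this text tells all that it offers.
- The arm moves only by the shell command python3 -m creep 'ROWS' [FORCE]. ROWS is JSON, a list of rows, each a list of 3 entries, a list of its own where there are three numbers: the shift along the tool's x, y, z in units of 50 mm (1.0 is 50 mm), then the turn about the tool's z in units of 8 degrees (1.0 is 8 degrees), then the opening, from 0 (shut) to 1 (fully open). In form: [[[tx, ty, tz], twist, gripper], ...]. A call has 1 to 12 rows; each row is the pose to reach, as a shift and turn from the pose commanded when the call began, along the tool's axes at that moment; what a row does not reach only later rows make up. A row lasts 1/10 s, in which the tool goes at most 50 mm and 8.59 degrees, less where a joint would pass 70% of its speed; a pose out of reach is approached as far as the arm can. A call with a gripper value outside its range is refused whole. The fingers move at their own pace and stop on an object; FORCE is the grip in N (left out, the last holds). Time passes only in rows, so rows that repeat a pose let the fingers close. It gives the time, the measured TCP pose, the force and the opening at its end, in the units of the state.
- telemetry.get_obs(): the state, without advancing time (a new reading comes with each control period).
- vision.camera(name): name is "scene" or "top" or "wrist"; returns a dict with "img" (400x640x3 uint8, red, green, blue), "depth" (400x640 float32, m along the optical axis (not along the pixel's ray), 0 where there is no reading), "vertical_fov" (degrees; the focal length in pixels is half the picture's height over the tangent of half this angle, whatever the lens; pixels are square), "cx", "cy" (the principal point, pixels), "extrinsics" (4x4, takes a point from camera to world coordinates); the wrist camera has in their place "hand_eye" (4x4, takes a point from camera to tool coordinates, whose origin is the TCP and whose axes are the flange's). Camera axes: x right, y down, z forward; pixel columns grow to the right and rows downward; lengths in m; the calibration is good to about 2 mm. A picture is of the moment at which its call begins: read the wrist's pose just before it.
- ctrl.hand_in(): hands the job in, once; it reports no verdict.
The state is a dict: "time_s": time; "qpos": joint angles; "joint_vel": joint speeds; "tau": joint torques, N m; "ee_pos": TCP position; "eef_rot": TCP orientation; "force": force on the tool from outside, world axes, zero at the start; "moment": the same for the moment, N m; "grip_width": finger opening in m.
Only numpy, scipy, OpenCV 4.12 (cv2) and the standard library are available. Lean on these libraries where they do the work, as an engineer would, in place of code of your own. Each camera call takes 0.05 s, during which the arm holds its last target.

## Working session

There is one attempt and no reset: what is moved stays moved. The work goes in short steps, Python scripts to look and compute and a shell command to move; the robot and the scene stay as the last step left them, time stands still between calls to the robot, and variables do not carry over. Pictures are saved under pics/ and viewed, and the job is handed in when it is done.

```bash
mkdir -p pics; cat > h.py <<'E'
import numpy as np, cv2, json
from station import telemetry, vision, ctrl
from scipy.spatial.transform import Rotation as R
def snap(name,fn):
    o=telemetry.get_obs(); c=vision.camera(name)
    cv2.imwrite('pics/'+fn+'.png',c['img'][:,:,::-1])
    T=c.get('extrinsics')
    if T is None:
        W=np.eye(4); W[:3,:3]=R.from_euler('xyz',o['eef_rot']).as_matrix(); W[:3,3]=o['ee_pos']; T=W@np.array(c['hand_eye'])
    c['T']=np.array(T); f=200/np.tan(np.radians(c['vertical_fov'])/2); c['f']=f
    v,u=np.mgrid[0:400,0:640]; d=c['depth']
    P=np.stack([(u-c['cx'])/f*d,(v-c['cy'])/f*d,d],-1)
    c['P']=P@c['T'][:3,:3].T+c['T'][:3,3]; c['P'][d==0]=np.nan
    np.savez('pics/'+fn+'.npz',img=c['img'],P=c['P'],T=c['T'],f=f,cx=c['cx'],cy=c['cy'])
    return c
E
python3 - <<'E'
from h import *
print(telemetry.get_obs())
for n in ['scene','top','wrist']:
    c=snap(n,n+'0'); print(n,c['f'],c['cx'],c['cy'],c['T'].round(3).tolist())
E
```

```text
{'time_s': 0.0, 'qpos': array([ 1.03437074e+00,  3.00461967e-01,  1.52156563e+00, -1.59861024e-05,
        1.32071015e+00, -6.65964306e-02]), 'joint_vel': array([ 6.50656869e-04,  1.00217724e-04, -9.12306273e-05, -1.02740712e-04,
       -2.47844939e-03,  3.82426222e-05]), 'tau': array([ 6.73839859e-04, -5.31803262e+01, -3.52740777e+01,  7.08383415e-02,
        2.43534520e-02, -1.26562209e-04]), 'ee_pos': array([0.24888621, 0.49019803, 0.22389787]), 'eef_rot': array([-3.14044907e+00, -6.07528243e-05,  2.67176743e+00]), 'force': array([0.42227485, 0.42739892, 0.16749758]), 'moment': array([ 0.00383588, -0.00112744,  0.0056068 ]), 'grip_width': 0.09430731090708924}
scene 388.64210366913244 325.6598195719736 196.78844951162642 [[0.519, 0.487, -0.703, 1.28], [0.855, -0.306, 0.42, -0.43], [-0.01, -0.818, -0.575, 0.777], [0.0, 0.0, 0.0, 1.0]]
top 417.69454022895565 319.304214151021 195.84141835795572 [[-0.016, -0.996, 0.091, 0.427], [-1.0, 0.017, 0.006, 0.012], [-0.008, -0.091, -0.996, 1.212], [0.0, 0.0, 0.0, 1.0]]
wrist 321.3435447437204 314.3524642688106 198.61516356751113 [[0.454, 0.866, 0.21, 0.188], [0.891, -0.441, -0.108, 0.522], [-0.001, 0.236, -0.972, 0.384], [0.0, 0.0, 0.0, 1.0]]
```

View pics/scene0.png

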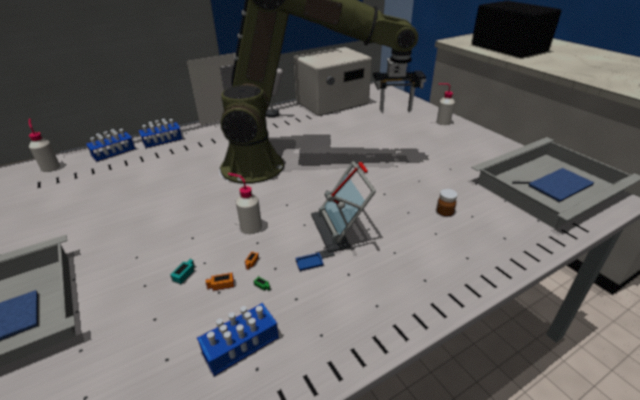

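View pics/top0.png

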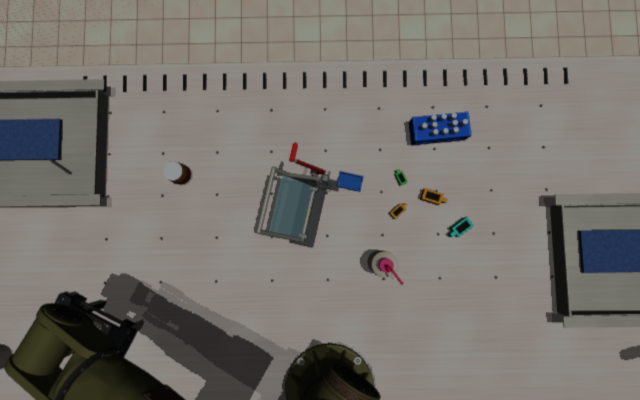

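View pics/wrist0.png

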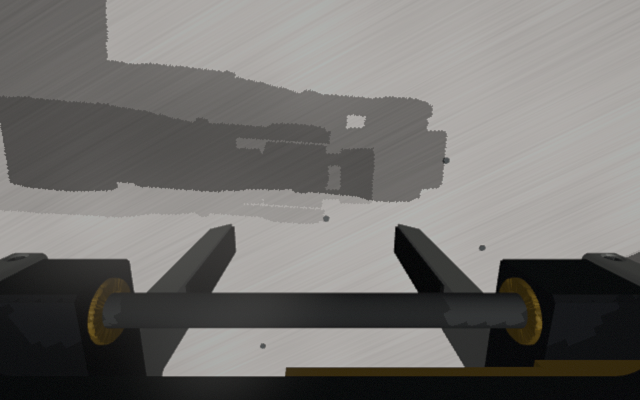

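The top view shows the shield at about (290,205) and the tray at (350,181). The pad-like objects are a large orange one (433,197), a small orange one (398,211), a green one (400,177) and a turquoise one (461,227). The larger orange one at (433,197) fits the description, so I'll confirm it in an enlarged crop and measure.

```bash
python3 - <<'E'
from h import *
z=np.load('pics/top0.npz'); im=z['img']; P=z['P']
crop=im[130:260,250:490]; cv2.imwrite('pics/topcrop.png',cv2.resize(crop,None,fx=3.3,fy=3.3,interpolation=cv2.INTER_CUBIC)[:,:,::-1])
hsv=cv2.cvtColor(im,cv2.COLOR_RGB2HSV)
def blob(lo,hi,box,zr):
    m=cv2.inRange(hsv,np.array(lo),np.array(hi))>0
    b=np.zeros_like(m); b[box[1]:box[3],box[0]:box[2]]=1
    m&=b&(P[...,2]>zr[0])&(P[...,2]<zr[1]); return m
for n,lo,hi,box in [('bigO',(5,120,80),(25,255,255),(415,183,450,210)),('smallO',(5,120,80),(25,255,255),(385,200,410,222)),('tray',(100,150,60),(125,255,255),(330,165,370,195))]:
    m=blob(lo,hi,box,(-.01,.2)); q=P[m]
    r=cv2.minAreaRect(q[:,:2].astype(np.float32)*1000)
    print(n,m.sum(),q.mean(0).round(4),np.percentile(q[:,2],[5,50,95]).round(4),r)
m=blob((0,120,60),(8,255,255),(285,140,330,180),(0,.4))|blob((172,120,60),(180,255,255),(285,140,330,180),(0,.4))
v,u=np.where(m)
for k in range(0,len(v),6): print(u[k],v[k],P[v[k],u[k]].round(3))
E
```

```text
bigO 148 [ 0.5278 -0.3061  0.0258] [0.0182 0.0263 0.0303] ((528.8396606445312, -308.5755615234375), (68.41300964355469, 31.4398193359375), 71.81199645996094)
smallO 79 [ 0.493  -0.2053  0.0194] [0.0145 0.0199 0.0241] ((494.169677734375, -207.59959411621094), (22.767778396606445, 51.37644958496094), 39.65681838989258)
tray 339 [ 0.5796 -0.0688  0.0045] [-0.0003  0.0036  0.0113] ((579.1102294921875, -68.22630310058594), (67.38484954833984, 43.01565933227539), 76.86363220214844)
294 143 [0.633 0.073 0.284]
293 145 [0.628 0.075 0.287]
294 146 [0.626 0.073 0.285]
295 147 [0.623 0.071 0.288]
296 148 [0.621 0.069 0.285]
292 150 [0.617 0.078 0.283]
292 151 [0.614 0.077 0.289]
293 152 [0.612 0.076 0.284]
294 153 [0.61  0.073 0.285]
295 154 [0.608 0.071 0.283]
290 156 [0.603 0.082 0.284]
291 157 [0.6   0.08  0.289]
292 158 [0.599 0.078 0.285]
293 159 [0.596 0.076 0.284]
297 160 [0.596 0.067 0.272]
299 161 [0.594 0.063 0.27 ]
300 162 [0.592 0.061 0.266]
299 163 [0.59  0.063 0.267]
305 163 [0.591 0.05  0.258]
305 164 [0.589 0.05  0.256]
305 165 [0.588 0.05  0.252]
311 165 [0.589 0.036 0.242]
310 166 [0.587 0.039 0.241]
310 167 [0.584 0.039 0.243]
316 167 [0.586 0.025 0.23 ]
316 168 [0.584 0.025 0.227]
318 169 [0.582 0.02  0.222]
319 170 [0.581 0.018 0.218]
321 171 [0.58  0.013 0.208]
324 172 [0.577 0.006 0.207]
```

View pics/topcrop.png

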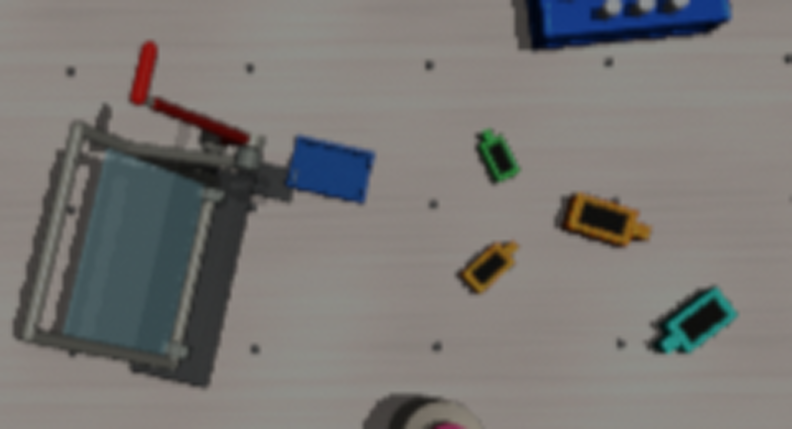

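```bash
python3 - <<'E'
from h import *
z=np.load('pics/scene0.npz'); im=z['img']
a=cv2.resize(im[30:130,350:450],(400,400),interpolation=cv2.INTER_CUBIC); b=cv2.resize(im[150:270,270:390],(400,400),interpolation=cv2.INTER_CUBIC)
cv2.imwrite('pics/sc.png',np.hstack([a,b])[:,:,::-1])
E
```

```text
(no output)
```

View pics/sc.png

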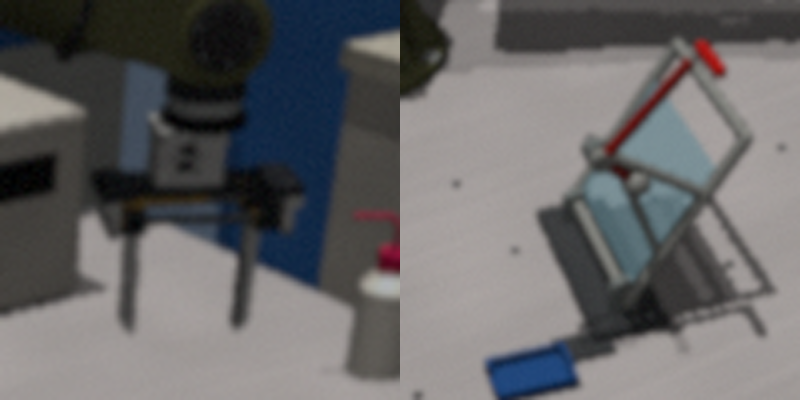

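```bash
python3 -m creep '[[[0,0,-1],1,1],[[0,0,-2],2,1],[[0,0,-2.4],3,1],[[0,0,-2.5],4,1]]'
```

```text
time_s: 0.55
ee_pos: [0.2492, 0.4908, 0.3524]
eef_rot: [3.138, -0.002, 2.108]
force: [-0.1, -0.9, -0.2]
grip_width: 0.0942
```

The left crop shows the gripper with no camera housing sticking out. The right crop shows the shield leaning and the red kickstand folded up, toe at about (710,55). Next I'll work out the shift to a viewpoint over the pad.

```bash
cat >> h.py <<'E'
def rel(p,yawdeg):
    o=telemetry.get_obs(); M=R.from_euler('xyz',o['eef_rot'])
    d=M.inv().apply(np.array(p)-o['ee_pos'])/.05
    tw=-((yawdeg-np.degrees(o['eef_rot'][2])+180)%360-180)/8
    print('shift',d.round(2),'twist',round(tw,2),'now',o['ee_pos'].round(4),np.degrees(o['eef_rot']).round(2),'q',o['qpos'].round(2))
E
python3 -c "
from h import *
rel([.53,-.29,.352],71.8)"
```

```text
shift [-16.29  -3.16  -0.04] twist 6.12 now [0.2492 0.4908 0.3524] [ 1.7978e+02 -1.2000e-01  1.2075e+02] q [1.03 0.24 1.31 0.   1.59 0.5 ]
```

```bash
python3 -m creep '[[[-1,-0.2,0],0.5,1],[[-2,-0.4,0],1,1],[[-3,-0.6,0],1.5,1],[[-4,-0.8,0],2,1],[[-5,-1,0],2.5,1],[[-6,-1.2,0],3,1],[[-7,-1.4,0],3.5,1],[[-8,-1.6,0],4,1],[[-9,-1.8,0],4.5,1],[[-10,-2,0],5,1],[[-11,-2.2,0],5.5,1],[[-12,-2.4,0],6.1,1]]'; python3 -c "
from h import *
rel([.53,-.29,.25],71.8)"
```

```text
time_s: 1.75
ee_pos: [0.4521, -0.0764, 0.3495]
eef_rot: [3.141, -0.0, 1.258]
force: [0.5, 0.7, 0.2]
grip_width: 0.0938
shift [-3.59  2.8   1.99] twist 0.04 now [ 0.4521 -0.0764  0.3495] [ 1.7999e+02 -1.0000e-02  7.2100e+01] q [-0.25  0.02  1.56  0.    1.56  0.07]
```

```bash
python3 -m creep '[[[-0.9,0.7,0],0,1],[[-1.8,1.4,0.3],0,1],[[-2.7,2.1,1],0,1],[[-3.3,2.5,1.8],0,1],[[-3.3,2.5,2],0,1],[[-3.3,2.5,2],0,1],[[-3.3,2.5,2],0,1]]'; python3 -c "
from h import *
rel([.53,-.30,.25],71.8); snap('wrist','w1')"
```

```text
time_s: 2.45
ee_pos: [0.5207, -0.2694, 0.2492]
eef_rot: [-3.14, -0.0, 1.261]
force: [0.8, 0.1, 0.2]
grip_width: 0.094
shift [-0.53  0.36 -0.02] twist 0.06 now [ 0.5207 -0.2694  0.2492] [-1.7993e+02 -2.0000e-02  7.2250e+01] q [-0.54  0.37  1.38  0.    1.4  -0.23]
```

View pics/w1.png

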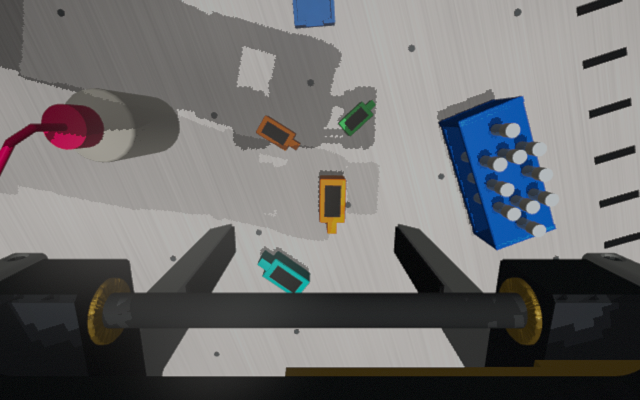

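The pad (orange, larger, dark inlay) is at (332,202) with its tab pointing down in the picture. The small orange one is at (275,132), and green and turquoise are the decoys to leave. Measuring it now.

```bash
python3 - <<'E'
from h import *
z=np.load('pics/w1.npz'); im=z['img']; P=z['P']; hsv=cv2.cvtColor(im,cv2.COLOR_RGB2HSV)
m=cv2.inRange(hsv,np.array((8,120,60)),np.array((25,255,255)))
b=np.zeros_like(m); b[160:245,310:360]=255; m&=b
c=max(cv2.findContours(m,cv2.RETR_EXTERNAL,cv2.CHAIN_APPROX_NONE)[0],key=cv2.contourArea)
M=np.zeros_like(m); cv2.drawContours(M,[c],-1,255,-1)
q=P[M>0]; top=q[q[:,2]>.022]; print(len(q),np.nanpercentile(q[:,2],[5,50,95]))
r=cv2.minAreaRect(top[:,:2].astype(np.float32)*1000); print(r)
# axis via pca + refine: body only
for ang in np.arange(-116,-98,2):
    x=np.array([np.cos(np.radians(ang)),np.sin(np.radians(ang))]); y=np.array([-x[1],x[0]])
    a=top[:,:2]@x; w=top[:,:2]@y; body=a<a.max()-.018
    print(ang, np.ptp(a).round(4),np.ptp(w[body]).round(4), ((a.max()-.042)*x+(w[body].max()+w[body].min())/2*y).round(4))
E
```

```text
1313 [0.02362936 0.02746533 0.02885387]
((530.3740844726562, -307.2517395019531), (70.21744537353516, 31.741844177246094), 70.75409698486328)
-116 0.0713 0.0372 [ 0.5324 -0.3005]
-114 0.0711 0.0355 [ 0.5324 -0.3006]
-112 0.0708 0.0337 [ 0.5324 -0.3007]
-110 0.0704 0.0322 [ 0.5325 -0.3007]
-108 0.0702 0.032 [ 0.5324 -0.3007]
-106 0.0706 0.0328 [ 0.5321 -0.3006]
-104 0.071 0.0344 [ 0.5321 -0.3007]
-102 0.0714 0.036 [ 0.5322 -0.3007]
-100 0.0716 0.0375 [ 0.5323 -0.3007]
```

```bash
python3 -c "
from h import *
rel([.5305,-.3064,.034],70.8)"
```

```text
shift [-0.65  0.4   4.33] twist 0.19 now [ 0.521  -0.269   0.2505] [179.95   0.    72.3 ] q [-0.54  0.36  1.38  0.    1.4  -0.23]
```

```bash
python3 -m creep '[[[-0.6,0.4,0.6],0.2,0.7],[[-0.65,0.4,1.6],0.2,0.7],[[-0.65,0.4,2.6],0.2,0.7],[[-0.65,0.4,3.4],0.2,0.7],[[-0.65,0.4,4],0.2,0.7],[[-0.65,0.4,4.3],0.2,0.7],[[-0.65,0.4,4.32],0.2,0.7],[[-0.65,0.4,4.32],0.2,0.7]]' 25; python3 -c "
from h import *
rel([.5305,-.3064,.034],70.8)"
```

```text
time_s: 3.3
ee_pos: [0.531, -0.3067, 0.0355]
eef_rot: [3.139, 0.001, 1.234]
force: [-0.3, -0.1, 0.4]
grip_width: 0.0661
shift [ 0.   -0.01  0.03] twist -0.01 now [ 0.531  -0.3067  0.0355] [1.7985e+02 4.0000e-02 7.0710e+01] q [-0.58  0.64  1.49 -0.    1.01 -0.25]
```

```bash
python3 -m creep '[[[0,0,0.02],0,0.2],[[0,0,0.02],0,0.2],[[0,0,0.02],0,0.2],[[0,0,0.02],0,0.2],[[0,0,0.02],0,0.2],[[0,0,-0.5],0,0.2],[[0,0,-1.3],0,0.2],[[0,0,-2.2],0,0.2],[[0,0,-3],0,0.2],[[0,0,-3.4],0,0.2]]' 25; python3 -c "
from h import *
rel([.565,-.14,.2],77)"
```

```text
time_s: 4.3
ee_pos: [0.5305, -0.3069, 0.2074]
eef_rot: [3.137, 0.001, 1.234]
force: [-0.3, -0.0, -1.6]
grip_width: 0.0319
shift [ 3.38 -0.45  0.14] twist -0.79 now [ 0.5305 -0.3069  0.2074] [1.7976e+02 6.0000e-02 7.0680e+01] q [-0.58  0.45  1.35 -0.    1.33 -0.25]
```

```bash
python3 -m creep '[[[0.6,-0.1,0],0,0.2],[[1.4,-0.2,0],-0.2,0.2],[[2.2,-0.3,0],-0.4,0.2],[[3,-0.4,0],-0.7,0.2],[[3.35,-0.45,0],-0.8,0.2],[[3.38,-0.45,0],-0.8,0.2],[[3.38,-0.45,0],-0.8,0.2]]'; python3 -c "
from h import *
rel([.565,-.14,.2],77); snap('wrist','w2')"
```

```text
time_s: 5.0
ee_pos: [0.5646, -0.1397, 0.2034]
eef_rot: [-3.141, 0.0, 1.346]
force: [-0.3, -0.5, -1.0]
grip_width: 0.0316
shift [-0.    0.01  0.07] twist 0.01 now [ 0.5646 -0.1397  0.2034] [-1.7999e+02  1.0000e-02  7.7090e+01] q [-0.31  0.39  1.45 -0.    1.3  -0.08]
```

View pics/w2.png

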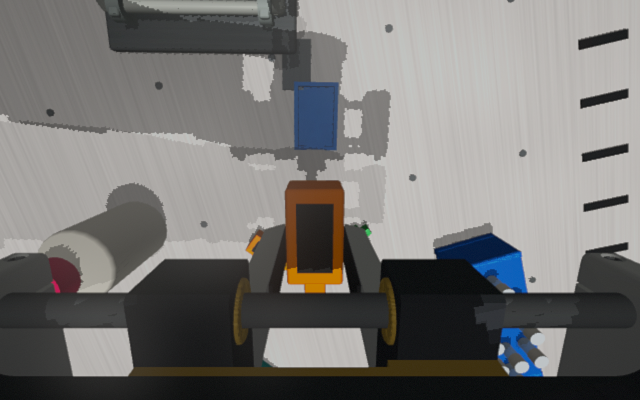

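The pad is held at (315,235). The tray is at (316,116) and the base slab edge at the top (110–300, 50). Measuring the tray pose and the held pad's pose.

```bash
python3 - <<'E'
from h import *
z=np.load('pics/w2.npz'); im=z['img']; P=z['P']; hsv=cv2.cvtColor(im,cv2.COLOR_RGB2HSV)
m=cv2.inRange(hsv,np.array((100,110,30)),np.array((125,255,255)))
b=np.zeros_like(m); b[70:165,280:350]=255; m&=b
q=P[m>0]; q=q[np.isfinite(q[:,2])]; print(len(q),np.percentile(q[:,2],[2,20,50,80,98]).round(4))
rim=q[(q[:,2]>.0085)&(q[:,2]<.016)]; print('rim',len(rim),cv2.minAreaRect(rim[:,:2].astype(np.float32)*1000))
print('all',cv2.minAreaRect(q[(q[:,2]>.002)][:,:2].astype(np.float32)*1000))
cv2.imwrite('pics/w2c.png',cv2.resize(im[70:170,260:370],None,fx=5,fy=5,interpolation=cv2.INTER_CUBIC)[:,:,::-1])
# pad
m=cv2.inRange(hsv,np.array((5,110,40)),np.array((25,255,255)))
b=np.zeros_like(m); b[175:297,280:350]=255; m&=b; 
b[:]=0; b[182:295,286:344]=255
Q=P[(b>0)]; Q=Q[np.isfinite(Q[:,2])]
tz=Q[:,2]; print(np.percentile(tz,[5,25,50,75,95]).round(4))
o=telemetry.get_obs(); W=R.from_euler('xyz',o['eef_rot'])
for r in (200,205,215,225,235,245,255,262,268,275,285,292):
    print(r,[W.inv().apply(P[r,c]-o['ee_pos']).round(4).tolist() for c in (292,315,338)])
# base slab top z~.012
sl=P[:60,100:310].reshape(-1,3); s=sl[(abs(sl[:,2]-.012)<.003)]; print('slab',len(s),cv2.minAreaRect(s[:,:2].astype(np.float32)*1000))
E
```

```text
2717 [0.0019 0.003  0.0037 0.0103 0.0124]
rim 589 ((581.2656860351562, -67.97541809082031), (68.65728759765625, 44.95634460449219), 76.22366333007812)
all ((581.2656860351562, -67.97541809082031), (68.65728759765625, 44.95634460449219), 76.22366333007812)
[0.0002 0.1975 0.1981 0.1986 0.1993]
200 [[0.0289, -0.0127, 0.0048], [0.0289, -0.0006, 0.0048], [0.0289, 0.0115, 0.0048]]
205 [[0.0259, -0.0129, 0.0058], [0.0262, -0.0006, 0.0046], [0.026, 0.0116, 0.0052]]
215 [[0.0204, -0.0129, 0.0056], [0.0209, -0.0006, 0.0038], [0.0199, 0.0118, 0.0074]]
225 [[0.0148, -0.013, 0.0055], [0.015, -0.0006, 0.0051], [0.0149, 0.0118, 0.0052]]
235 [[0.0092, -0.0131, 0.0052], [0.0096, -0.0006, 0.0041], [0.0089, 0.0119, 0.006]]
245 [[0.0029, -0.0133, 0.0065], [0.0034, -0.0006, 0.0053], [0.0039, 0.0119, 0.004]]
255 [[-0.0022, -0.0133, 0.0048], [-0.002, -0.0006, 0.0042], [-0.0027, 0.0121, 0.0058]]
262 [[-0.0067, -0.0134, 0.0055], [-0.0066, -0.0006, 0.0052], [-0.0068, 0.0122, 0.0056]]
268 [[-0.0102, -0.0134, 0.0052], [-0.0105, -0.0006, 0.0058], [-0.0099, 0.0121, 0.0046]]
275 [[-0.0143, -0.0135, 0.0049], [-0.0146, -0.0006, 0.0054], [-0.014, 0.0122, 0.0043]]
285 [[-0.1297, -0.0287, 0.205], [-0.0199, -0.0006, 0.0039], [-0.1294, 0.0287, 0.2042]]
292 [[-0.1395, -0.0289, 0.2051], [-0.0251, -0.0006, 0.0054], [-0.1395, 0.0289, 0.2051]]
slab 6725 ((488.94354248046875, 39.800575256347656), (47.18053436279297, 190.1354522705078), 78.75165557861328)
```

View pics/w2c.png

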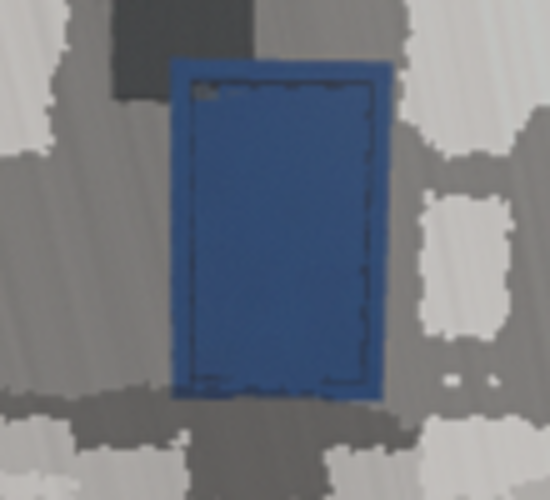

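```bash
python3 - <<'E'
from h import *
from scipy.optimize import minimize, least_squares
z=np.load('pics/w2.npz'); im=z['img']; P=z['P']; hsv=cv2.cvtColor(im,cv2.COLOR_RGB2HSV)
# slab front edge: last row with z>.008 per column
pts=[]
for c in range(120,285,5):
    col=P[:80,c,2]; r=np.where((col>.009)&(col<.016))[0]
    if len(r): pts.append(P[r.max(),c])
pts=np.array(pts); vx=cv2.fitLine(pts[:,:2].astype(np.float32)*1000,cv2.DIST_HUBER,0,.01,.01).ravel(); print('slab front',np.degrees(np.arctan2(vx[1],vx[0])),vx[2:],pts[[0,-1]].round(4))
# tray outer edges at rim height
m=cv2.inRange(hsv,np.array((100,110,30)),np.array((125,255,255)))>0
T=z['T'];f=float(z['f']);cx=float(z['cx']);cy=float(z['cy'])
def proj(u,v,h):
    d=T[:3,:3]@np.array([(u-cx)/f,(v-cy)/f,1.]); return (T[:3,3]+d*(h-T[2,3])/d[2])[:2]*1000
L=[];Rr=[];Tp=[];Bt=[]
for r in range(90,142,2):
    c=np.where(m[r,280:350])[0]+280; L.append(proj(c.min()-.5,r,.012)); Rr.append(proj(c.max()+.5,r,.012))
for c in range(298,334,2):
    r=np.where(m[70:165,c])[0]+70; Tp.append(proj(c,r.min()-.5,.012)); Bt.append(proj(c,r.max()+.5,.012))
for n,E in zip('LRTB',(L,Rr,Tp,Bt)):
    E=np.array(E,np.float32); v=cv2.fitLine(E,cv2.DIST_HUBER,0,.01,.01).ravel(); print(n,np.degrees(np.arctan2(v[1],v[0])).round(2),E.mean(0).round(1))
E
```

```text
slab front -13.624378 [474.49188   23.224527] [[0.4028 0.0412 0.0096]
 [0.561  0.0023 0.0121]]
L 76.18 [560.2 -62. ]
R 75.65 [603.4 -71.9]
T -15.16 [588.8 -34.6]
B -13.9 [ 573.5 -101.1]
```

```bash
python3 -c "
from h import *
rel([.5804,-.0746,.12],76.2)"
```

```text
shift [1.35 0.02 1.67] twist 0.11 now [ 0.5645 -0.1402  0.2034] [-1.7999e+02  1.0000e-02  7.7040e+01] q [-0.31  0.39  1.45 -0.    1.3  -0.08]
```

```bash
python3 -m creep '[[[0.5,0,0.2],0,0.2],[[1.1,0.02,0.6],0.1,0.2],[[1.35,0.02,1.3],0.1,0.2],[[1.35,0.02,2],0.1,0.2],[[1.35,0.02,2.4],0.1,0.2],[[1.35,0.02,2.5],0.1,0.2],[[1.35,0.02,2.5],0.1,0.2]]'; python3 -c "
from h import *
rel([.5804,-.0746,.039],76.2); snap('wrist','w3'); snap('scene','s3')
z=np.load('pics/s3.npz');cv2.imwrite('pics/s3c.png',cv2.resize(z['img'][150:290,240:400],None,fx=5,fy=4,interpolation=cv2.INTER_CUBIC)[:,:,::-1])"
```

```text
time_s: 5.75
ee_pos: [0.5806, -0.0749, 0.0783]
eef_rot: [-3.141, 0.0, 1.33]
force: [0.1, -1.2, -0.5]
grip_width: 0.0315
shift [ 0.01 -0.    0.79] twist 0.0 now [ 0.5806 -0.0749  0.0783] [-1.7996e+02  1.0000e-02  7.6210e+01] q [-0.19  0.53  1.55 -0.    1.05  0.05]
```

View pics/w3.png

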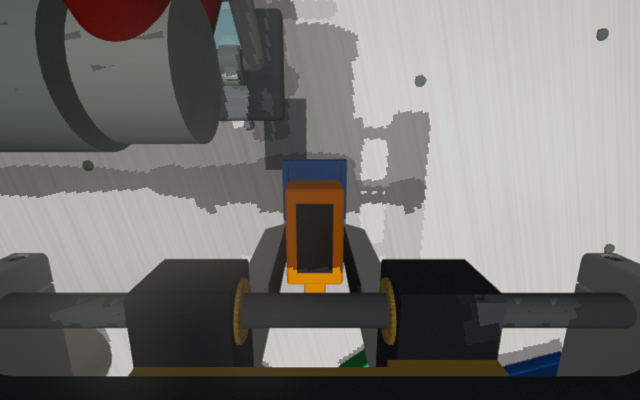

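View pics/s3c.png

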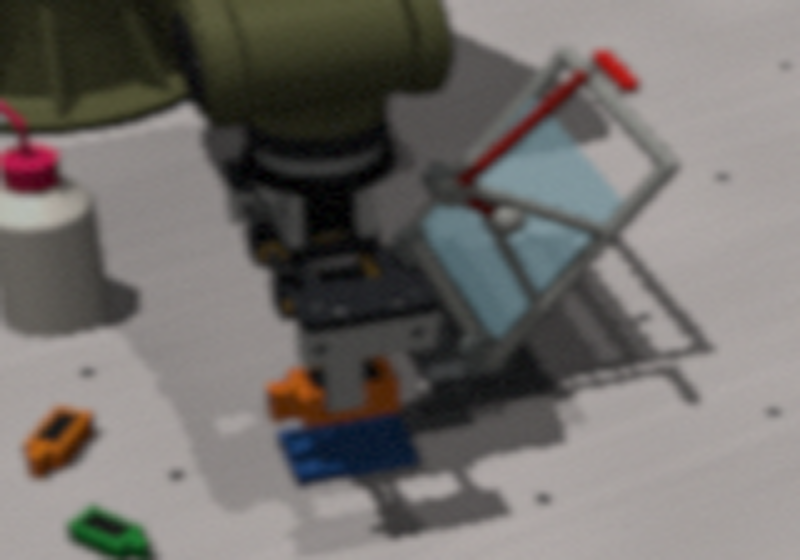

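Wrist view: the pad (315,235) is centred over the tray (316,180). The kickstand hub shows large at (170,70), so I'll check its clearance to the gripper.

```bash
python3 - <<'E'
from h import *
z=np.load('pics/w3.npz');P=z['P'];o=telemetry.get_obs(); W=R.from_euler('xyz',o['eef_rot'])
Q=W.inv().apply((P[:160,:300]-o['ee_pos']).reshape(-1,3)); 
Q=Q[np.isfinite(Q[:,0])]; h=Q[Q[:,2]<-.02]
print(len(h)); print('min toolx',h[h[:,0].argmin()].round(3)); 
for zz in np.arange(-.16,-.02,.02):
    s=h[(h[:,2]>zz)&(h[:,2]<zz+.02)]
    if len(s): print(zz.round(2),len(s),'x',s[:,0].min().round(3),s[:,0].max().round(3),'y',s[:,1].min().round(3),s[:,1].max().round(3))
E
```

```text
22
min toolx [ 0.074 -0.016 -0.105]
-0.12 6 x 0.074 0.087 y -0.016 -0.016
-0.1 16 x 0.092 0.093 y -0.02 -0.018
```

```bash
python3 -m creep '[[[0,0,0.3],0,0.2],[[0,0,0.5],0,0.2],[[0,0,0.65],0,0.2],[[0,0,0.74],0,0.2],[[0,0,0.78],0,0.2],[[0,0,0.82],0,0.2]]'
```

```text
time_s: 6.45
ee_pos: [0.5809, -0.074, 0.0374]
eef_rot: [3.141, -0.0, 1.331]
force: [0.2, 0.8, -0.9]
grip_width: 0.0317
```

```bash
python3 -m creep '[[[0,0,0.03],0,0.2],[[0,0,0.05],0,0.2],[[0,0,0.05],0,0.2]]'
```

```text
time_s: 6.75
ee_pos: [0.5809, -0.074, 0.0367]
eef_rot: [3.141, 0.0, 1.331]
force: [-10.4, 1.3, 16.5]
grip_width: 0.0314
```

```bash
python3 -m creep '[[[0,0,-0.02],0,0.2]]'; python3 -m creep '[[[0,0,0],0,0.5],[[0,0,0],0,0.55],[[0,0,0],0,0.55],[[0,0,0],0,0.55],[[0,0,-0.5],0,0.6],[[0,0,-1.2],0,0.6],[[-0.2,0,-2],0,0.6],[[-0.5,0,-2.8],0,0.6],[[-0.8,0,-3.2],0,0.6],[[-0.8,0,-3.2],0,0.6]]'; python3 -c "
from h import *
snap('wrist','w4')"
```

```text
time_s: 6.85
ee_pos: [0.581, -0.074, 0.0368]
eef_rot: [3.141, -0.0, 1.331]
force: [-0.3, -0.1, -1.3]
grip_width: 0.0318
time_s: 7.85
ee_pos: [0.5719, -0.1144, 0.1991]
eef_rot: [3.136, 0.0, 1.33]
force: [1.1, 0.4, -0.6]
grip_width: 0.0565
```

View pics/w4.png

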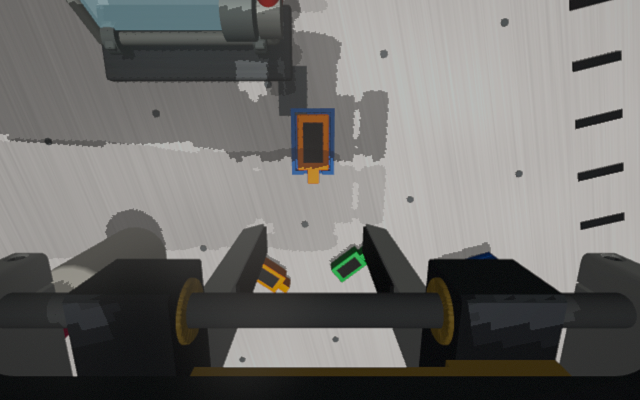

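The pad sits in the tray at (313,140) with its tab through the notch at (314,176). Checking that it is flat.

```bash
python3 - <<'E'
from h import *
z=np.load('pics/w4.npz'); im=z['img']; P=z['P']
q=P[118:166,300:327].reshape(-1,3); q=q[q[:,2]>.02]
A=np.c_[q[:,:2]-q[:,:2].mean(0),np.ones(len(q))]; s=np.linalg.lstsq(A,q[:,2],rcond=None)[0]; print('plane',s.round(4),len(q),q.mean(0).round(4), cv2.minAreaRect(q[:,:2].astype(np.float32)*1000))
cv2.imwrite('pics/w4c.png',cv2.resize(im[100:190,270:360],None,fx=6,fy=6,interpolation=cv2.INTER_CUBIC)[:,:,::-1])
# frame
u=np.array([np.cos(np.radians(-103.8)),np.sin(np.radians(-103.8))]); v=np.array([-u[1],u[0]])
org=np.array([.5813,-.0682])-.0976*u-.116*v; print('origin',org)
def b(x,y): return (org+x/1000*u+y/1000*v).round(4)
import math
print('pivot',b(29.6,97),'bar',b(-101.6,0),'toe',b(29.6-118*math.sin(.75),116), 'leg z',.1957+.118*math.cos(.75))
E
```

```text
plane [0.0011 0.002  0.0317] 1293 [ 0.5824 -0.0669  0.0317] ((582.2901000976562, -67.33363342285156), (46.86356735229492, 26.596397399902344), 76.13256072998047)
origin [0.49192929 0.05425259]
pivot [0.5791 0.0024] bar [0.5162 0.1529] toe [0.6167 0.0759] leg z 0.28203928652711086
```

View pics/w4c.png

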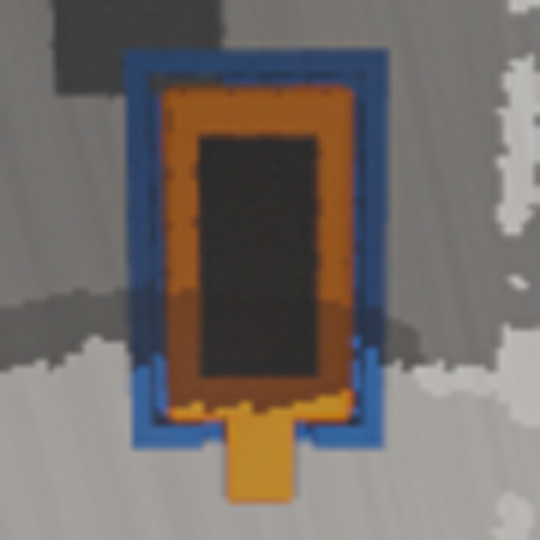

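Pad confirmed flat, with its top at 31.7 mm. The tool x axis now runs along base −x and tool y along base +y. Next I go up, over and behind the toe bar with the fingers shut.

```bash
python3 -m creep '[[[0,0,-0.8],0,0.4],[[0,0,-1.7],0,0.2],[[0,0,-2.6],0,0],[[0,0,-3.3],0,0],[[0.8,0,-3.5],0,0],[[1.7,0,-3.5],0,0],[[2.6,0,-3.5],0,0],[[3.5,0,-3.5],0,0],[[4.3,0,-3.5],0,0],[[4.6,0.05,-3.5],0,0],[[4.6,0.05,-3.5],0,0],[[4.6,0.05,-3.5],0,0]]' 25; cat >> h.py <<'E'
u=np.array([np.cos(np.radians(-103.8)),np.sin(np.radians(-103.8))]); v=np.array([-u[1],u[0]]); org=np.array([.49193,.05425])
def tob(P): 
    P=np.asarray(P); d=P[...,:2]-org; return np.stack([d@u,d@v,P[...,2]],-1)*1000
def tcpb(): 
    o=telemetry.get_obs(); print('tcp base mm',tob(o['ee_pos']).round(1),'yaw',np.degrees(o['eef_rot'][2]).round(2),'F base',np.array([o['force'][:2]@u,o['force'][:2]@v,o['force'][2]]).round(1),'w',round(o['grip_width'],3),'t',o['time_s'])
E
python3 -c "
from h import *
tcpb(); snap('wrist','w5'); snap('scene','s5')
z=np.load('pics/s5.npz');cv2.imwrite('pics/s5c.png',cv2.resize(z['img'][130:270,260:420],None,fx=5,fy=4,interpolation=cv2.INTER_CUBIC)[:,:,::-1])"
```

```text
time_s: 9.1
ee_pos: [0.6281, 0.11, 0.3694]
eef_rot: [-3.14, 0.001, 1.332]
force: [-0.1, -0.2, -0.3]
grip_width: 0.0005
tcp base mm [-86.6 119.  369.4] yaw 76.31 F base [ 0.3 -0.  -0.3] w 0.0 t 9.1
```

View pics/w5.png

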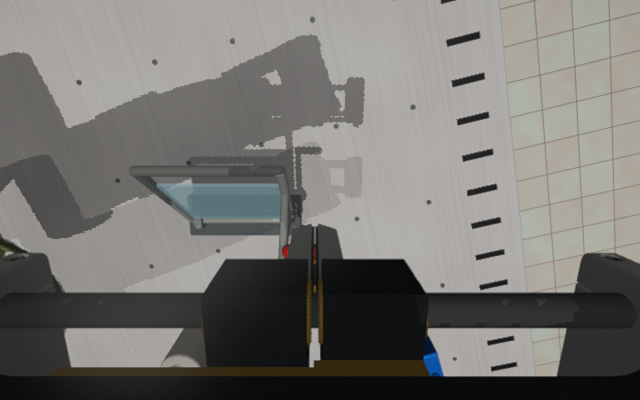

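View pics/s5c.png

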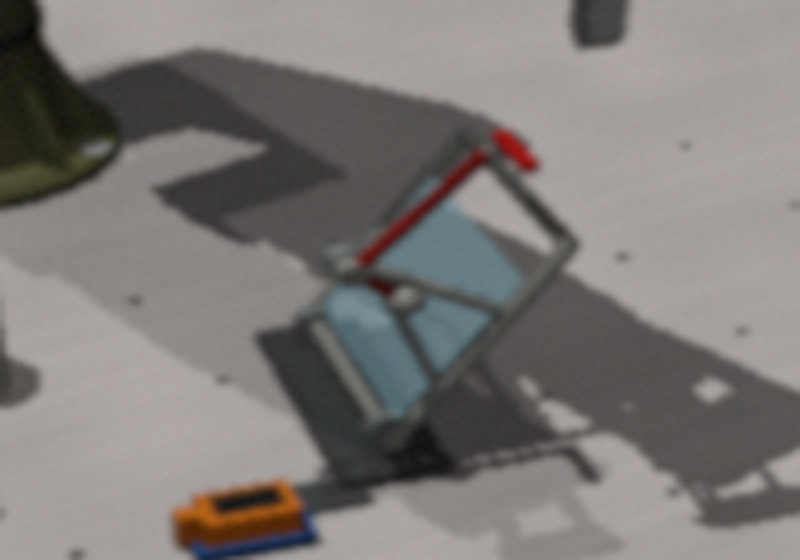

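```bash
python3 -m creep '[[[0,0,0.6],0,0],[[0,0,1.3],0,0],[[0,0,1.65],0,0],[[0,0,1.67],0,0],[[0,0,1.67],0,0]]'; python3 -c "
from h import *
tcpb()"; python3 -m creep '[[[-0.2,0,0],0,0],[[-0.4,0,0],0,0],[[-0.55,0,-0.1],0,0],[[-0.7,0,-0.2],0,0],[[-0.8,0,-0.27],0,0],[[-0.91,0,-0.34],0,0]]';  python3 -c "
from h import *
tcpb(); snap('wrist','w6'); snap('scene','s6')
z=np.load('pics/s6.npz');cv2.imwrite('pics/s6c.png',cv2.resize(z['img'][130:270,260:420],None,fx=5,fy=4,interpolation=cv2.INTER_CUBIC)[:,:,::-1])"
```

```text
time_s: 9.7
ee_pos: [0.6283, 0.1093, 0.2884]
eef_rot: [3.141, -0.0, 1.33]
force: [0.7, -0.0, 1.9]
grip_width: 0.0005
tcp base mm [-86.  119.3 288.4] yaw 76.22 F base [-0.1  0.7  1.9] w 0.0 t 9.7
time_s: 10.3
ee_pos: [0.6174, 0.0654, 0.3052]
eef_rot: [3.141, -0.0, 1.331]
force: [1.5, 0.9, 2.0]
grip_width: 0.0003
tcp base mm [-40.7 119.2 305.2] yaw 76.28 F base [-1.2  1.2  2. ] w 0.0 t 10.3
```

View pics/s6c.png

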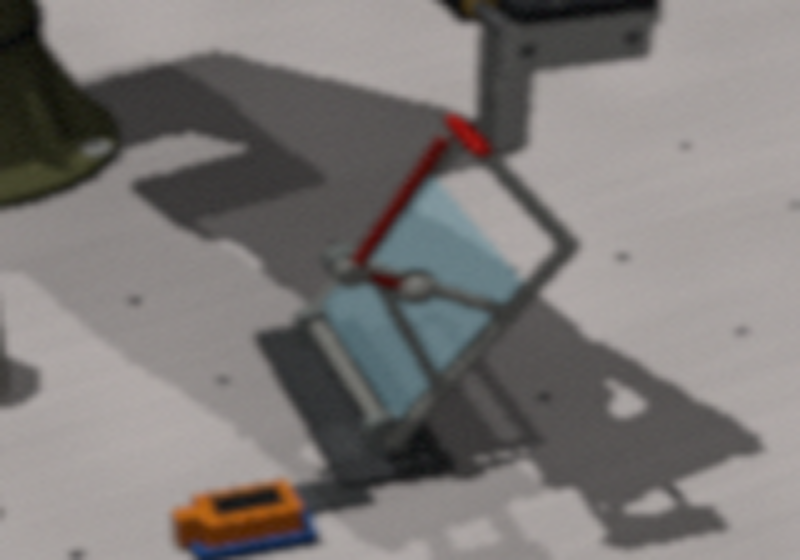

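The kickstand follows the fingers, with the toe at (467,135), and the shield stays on its stop. Continuing along the arc.

```bash
python3 -m creep '[[[-0.25,0,-0.12],0,0],[[-0.55,0,-0.22],0,0],[[-0.84,0,-0.27],0,0],[[-1.13,0,-0.29],0,0],[[-1.42,0,-0.27],0,0],[[-1.72,0,-0.22],0,0],[[-2,0,-0.12],0,0],[[-2.27,0,0],0,0],[[-2.5,0,0.15],0,0],[[-2.74,0,0.34],0,0]]';  python3 -c "
from h import *
tcpb(); snap('scene','s7')
z=np.load('pics/s7.npz');cv2.imwrite('pics/s7c.png',cv2.resize(z['img'][130:270,260:420],None,fx=5,fy=4,interpolation=cv2.INTER_CUBIC)[:,:,::-1])"
```

```text
time_s: 11.4
ee_pos: [0.5847, -0.0682, 0.2867]
eef_rot: [-3.141, -0.0, 1.331]
force: [-0.3, 0.6, 0.2]
grip_width: 0.0004
tcp base mm [ 96.8 119.3 286.7] yaw 76.28 F base [-0.5 -0.4  0.2] w 0.0 t 11.4
```

View pics/s7c.png

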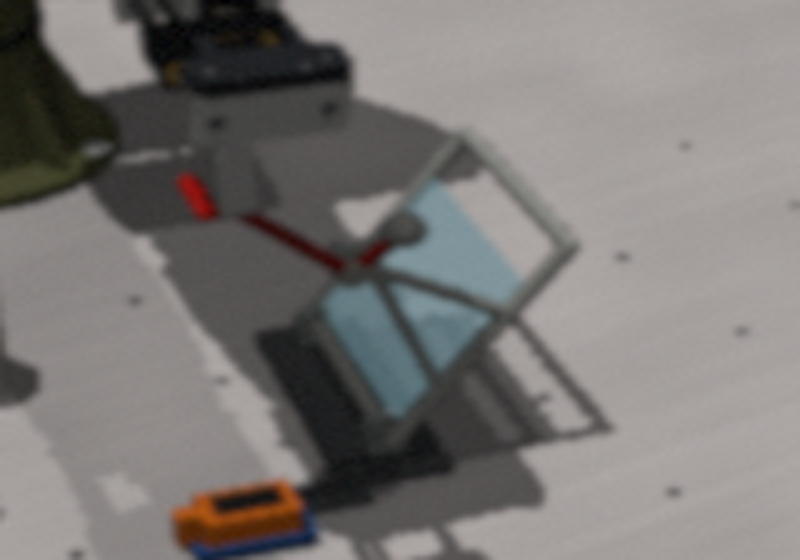

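```bash
python3 -m creep '[[[-0.12,0,0.12],0,0],[[-0.24,0,0.26],0,0],[[-0.38,0,0.42],0,0],[[-0.46,0,0.55],0,0],[[-0.46,0,0.55],0,0],[[-0.46,0,0.2],0,0],[[-0.46,0,0],0,0]]';  python3 -c "
from h import *
tcpb(); snap('scene','s8')
z=np.load('pics/s8.npz');cv2.imwrite('pics/s8c.png',cv2.resize(z['img'][130:270,260:420],None,fx=5,fy=4,interpolation=cv2.INTER_CUBIC)[:,:,::-1])"
```

```text
time_s: 12.15
ee_pos: [0.5797, -0.0897, 0.2888]
eef_rot: [3.14, 0.0, 1.331]
force: [0.3, -0.4, 0.7]
grip_width: 0.0002
tcp base mm [118.8 119.6 288.8] yaw 76.29 F base [0.3 0.4 0.7] w 0.0 t 12.15
```

View pics/s8c.png

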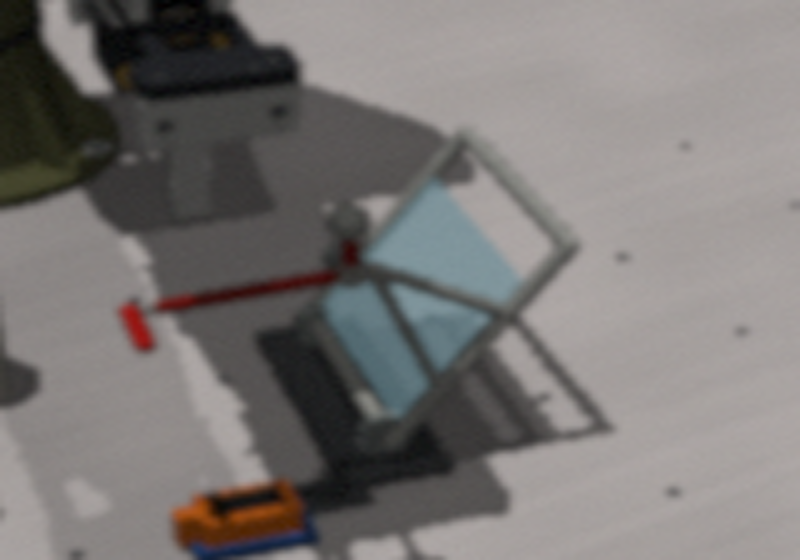

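The kickstand has passed over its centre, toe at (137,327), and is swinging down. Moving behind the shield's top bar.

```bash
python3 -m creep '[[[0.7,-0.3,-0.3],0,0],[[1.5,-0.7,-0.4],0,0],[[2.3,-1.1,-0.4],0,0],[[3.1,-1.5,-0.4],0,0],[[3.9,-1.8,-0.4],0,0],[[4.7,-2.2,-0.4],0,0],[[5.2,-2.4,-0.4],0,0],[[5.2,-2.4,-0.4],0,0],[[5.2,-2.4,-0.4],0,0]]';  python3 -c "
from h import *
tcpb(); c=snap('wrist','w9'); snap('scene','s9')
z=np.load('pics/s9.npz');cv2.imwrite('pics/s9c.png',cv2.resize(z['img'][130:270,260:420],None,fx=5,fy=4,interpolation=cv2.INTER_CUBIC)[:,:,::-1])"
```

```text
time_s: 13.1
ee_pos: [0.5245, 0.1916, 0.3074]
eef_rot: [3.141, 0.0, 1.333]
force: [0.7, 1.1, 0.3]
grip_width: 0.0003
tcp base mm [-141.1   -1.1  307.4] yaw 76.35 F base [-1.2  0.4  0.3] w 0.0 t 13.1
```

View pics/s9c.png

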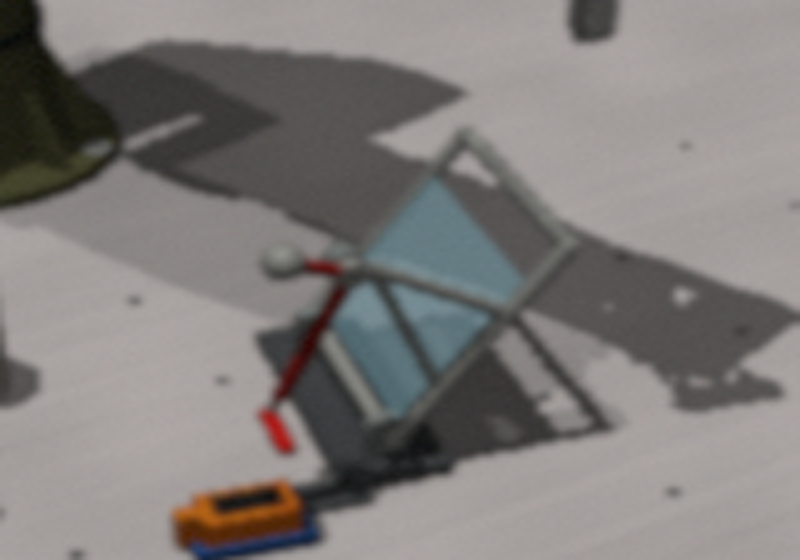

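View pics/w9.png

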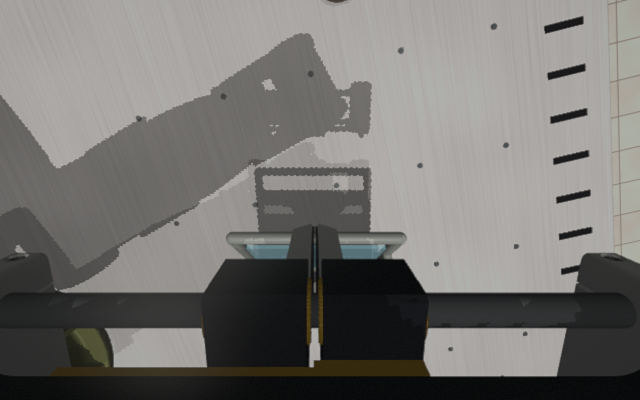

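```bash
python3 - <<'E'
from h import *
def red(fn,box):
    z=np.load('pics/'+fn+'.npz');hsv=cv2.cvtColor(z['img'],cv2.COLOR_RGB2HSV)
    m=(hsv[...,1]>150)&((hsv[...,0]<6)|(hsv[...,0]>172))&(hsv[...,2]>120); b=np.zeros_like(m);b[box[1]:box[3],box[0]:box[2]]=1
    q=tob(z['P'][m&b]); print(fn,len(q),q.mean(0).round(1)); return q
red('s9',(305,225,325,250))
E
```

```text
s9 24 [ 80.6 121.9  94.3]
```

```bash
python3 -m creep '[[[0,0,0.7],0,0],[[0,0,1.5],0,0],[[0,0,2.2],0,0],[[0,0,2.6],0,0],[[0,0,2.7],0,0],[[0,0,2.7],0,0],[[0,0,2.7],0,0]]'; python3 -c "
from h import *
tcpb()"; python3 -m creep '[[[-0.25,0,0],0,0],[[-0.45,0,0],0,0],[[-0.65,0,-0.1],0,0],[[-0.81,0,-0.2],0,0],[[-1,0,-0.29],0,0],[[-1.14,0,-0.36],0,0],[[-1.3,0,-0.42],0,0],[[-1.48,0,-0.48],0,0],[[-1.65,0,-0.53],0,0],[[-1.82,0,-0.57],0,0],[[-2,0,-0.6],0,0],[[-2.1,0,-0.61],0,0]]';  python3 -c "
from h import *
tcpb(); c=snap('top','t10'); snap('scene','s10')
z=np.load('pics/s10.npz');cv2.imwrite('pics/s10c.png',cv2.resize(z['img'][130:270,260:420],None,fx=5,fy=4,interpolation=cv2.INTER_CUBIC)[:,:,::-1])"
```

```text
time_s: 13.9
ee_pos: [0.5252, 0.1912, 0.1739]
eef_rot: [3.14, -0.001, 1.331]
force: [0.1, -0.9, -0.6]
grip_width: 0.0005
tcp base mm [-140.9   -0.3  173.9] yaw 76.25 F base [ 0.9  0.3 -0.6] w 0.001 t 13.9
time_s: 15.1
ee_pos: [0.4994, 0.0885, 0.203]
eef_rot: [-3.141, 0.0, 1.331]
force: [1.1, 2.1, 1.9]
grip_width: 0.0005
tcp base mm [-35.   -0.9 203. ] yaw 76.25 F base [-2.3  0.5  1.9] w 0.0 t 15.1
```

View pics/s10c.png

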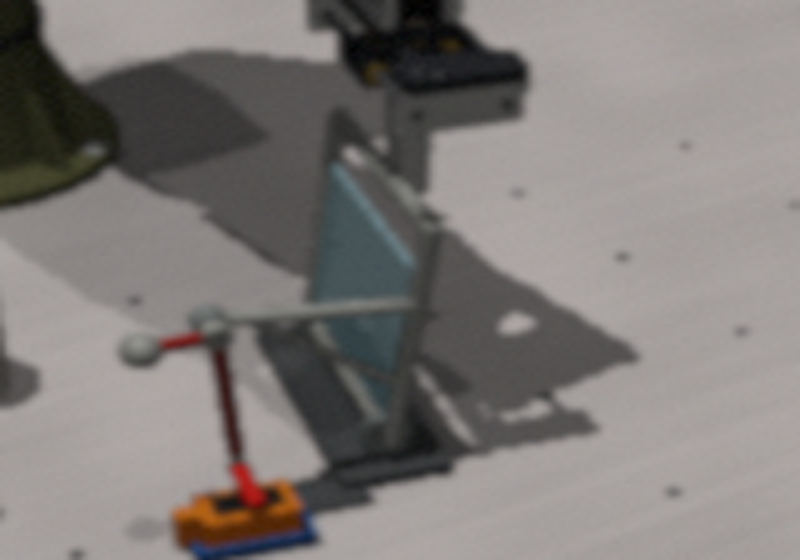

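The toe (250,490) is just above the pad and the shield is nearly upright. Measuring the shield's tilt from the bar and frame points.

```bash
cat >> h.py <<'E'
def tilt(fn):
    z=np.load('pics/'+fn+'.npz'); B=tob(z['P']); im=z['img'].astype(int)
    # frame points: near shield plane, |y|<92, z 60..230
    m=np.isfinite(B[...,0])&(abs(B[...,0])<45)&(abs(abs(B[...,1])-80)<14)&(B[...,2]>50)&(B[...,2]<225)
    q=B[m]; print(fn,len(q))
    for s in (1,-1):
        w=q[np.sign(q[:,1])==s]
        if len(w)>20:
            for a in range(50,225,25):
                k=w[(w[:,2]>=a)&(w[:,2]<a+25)]
                if len(k)>2: print(s,a,len(k),'z',k[:,2].mean().round(1),'x med',np.median(k[:,0]).round(1),'max',np.percentile(k[:,0],95).round(1),'min',np.percentile(k[:,0],5).round(1))
    m=np.isfinite(B[...,0])&(abs(B[...,0])<60)&(abs(B[...,1])>25)&(abs(B[...,1])<75)&(B[...,2]>203)&(B[...,2]<225)
    q=B[m]; 
    if len(q): print('bar top',len(q),q.mean(0).round(1),np.percentile(q[:,0],[5,95]).round(1),np.percentile(q[:,2],[50,98]).round(1))
E
python3 -c "
from h import *
tilt('t10'); tilt('s10')"
```

```text
t10 110
1 50 3 z 57.4 x med 0.9 max 2.4 min 0.5
1 75 15 z 92.0 x med 5.6 max 16.5 min 0.2
1 100 18 z 111.5 x med 26.7 max 44.0 min 9.2
1 125 3 z 141.4 x med 7.5 max 38.0 min 4.8
1 150 71 z 156.1 x med 21.7 max 41.7 min -0.5
s10 511
1 50 33 z 62.1 x med 0.3 max 5.0 min -6.0
1 75 48 z 89.8 x med 0.5 max 15.7 min -8.9
1 100 64 z 112.3 x med -1.5 max 39.9 min -11.2
1 125 42 z 137.1 x med -7.5 max 41.8 min -13.7
1 150 98 z 158.7 x med 5.3 max 40.6 min -16.1
1 175 36 z 187.3 x med -13.3 max -9.7 min -19.6
1 200 42 z 210.3 x med -16.5 max -12.8 min -21.5
-1 50 18 z 63.8 x med 1.5 max 4.3 min -0.0
-1 75 20 z 87.3 x med -1.1 max 1.3 min -3.5
-1 100 19 z 111.4 x med -3.7 max -1.7 min -6.8
-1 125 23 z 137.3 x med -6.5 max -3.7 min -9.9
-1 150 24 z 164.0 x med -10.2 max -7.1 min -15.2
-1 175 28 z 186.7 x med -14.1 max -9.8 min -20.0
-1 200 16 z 211.1 x med -14.6 max -11.5 min -20.7
bar top 91 [-16.6   4.5 213.8] [-22.4 -12.5] [214.3 216.9]
```

View pics/t10.png

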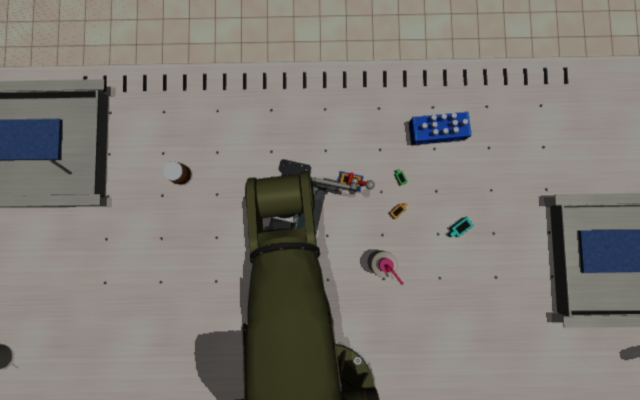

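```bash
python3 -m creep '[[[-0.1,0,-0.01],0,0],[[-0.2,0,-0.02],0,0],[[-0.28,0,-0.03],0,0],[[-0.34,0,-0.03],0,0],[[-0.38,0,-0.03],0,0],[[-0.41,0,-0.03],0,0],[[-0.42,0,-0.03],0,0],[[-0.42,0,-0.03],0,0],[[-0.42,0,-0.03],0,0]]';  python3 -c "
from h import *
tcpb(); snap('scene','s11'); tilt('s11')
z=np.load('pics/s11.npz');cv2.imwrite('pics/s11c.png',cv2.resize(z['img'][130:270,260:420],None,fx=5,fy=4,interpolation=cv2.INTER_CUBIC)[:,:,::-1])"
```

```text
time_s: 16.1
ee_pos: [0.4947, 0.0691, 0.2045]
eef_rot: [3.142, -0.0, 1.331]
force: [1.0, 4.0, 3.4]
grip_width: 0.0005
tcp base mm [-15.1  -0.9 204.5] yaw 76.29 F base [-4.1  0.   3.4] w 0.001 t 16.1
s11 459
1 50 31 z 63.2 x med 3.4 max 7.8 min -3.9
1 75 48 z 88.7 x med 6.1 max 21.0 min -3.4
1 100 62 z 110.0 x med 6.2 max 42.0 min -2.8
1 125 37 z 138.6 x med 3.6 max 25.4 min -2.4
1 150 80 z 157.7 x med 11.6 max 41.9 min -1.5
1 175 30 z 188.2 x med 3.1 max 6.9 min -1.7
1 200 40 z 211.8 x med 3.0 max 6.4 min -1.7
-1 50 14 z 62.1 x med 4.8 max 7.2 min 3.6
-1 75 18 z 85.0 x med 4.4 max 7.7 min 2.6
-1 100 18 z 112.6 x med 5.1 max 7.2 min 3.0
-1 125 18 z 137.3 x med 4.0 max 6.8 min 2.0
-1 150 20 z 166.1 x med 4.3 max 6.9 min -0.6
-1 175 25 z 186.8 x med 4.5 max 7.8 min -0.7
-1 200 18 z 212.1 x med 5.0 max 7.1 min -0.3
bar top 90 [  3.1   4.5 215. ] [-2.4  6.9] [215.5 218.1]
```

View pics/s11c.png

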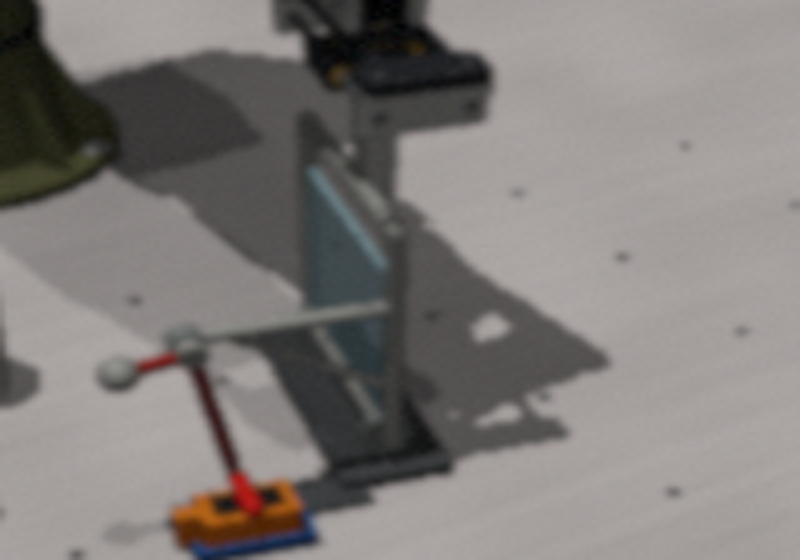

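```bash
python3 -m creep '[[[-0.02,0,0],0,0],[[-0.02,0,0],0,0],[[-0.02,0,0],0,0],[[-0.02,0,0],0,0],[[-0.02,0,0],0,0],[[-0.02,0,0],0,0],[[-0.02,0,0],0,0],[[-0.02,0,0],0,0]]';  python3 -c "
from h import *
tcpb(); c=snap('scene','s12'); tilt('s12')
B=tob(c['P']);hsv=cv2.cvtColor(c['img'],cv2.COLOR_RGB2HSV)
m=(hsv[...,1]>150)&((hsv[...,0]<6)|(hsv[...,0]>172))&(hsv[...,2]>100)
b=np.zeros_like(m); b[240:262,300:320]=1; q=B[m&b]; print('toe',len(q),q.mean(0).round(1))
m=(hsv[...,1]>150)&(hsv[...,0]>8)&(hsv[...,0]<25); b[:]=0;b[245:270,290:325]=1;q=B[m&b];print('pad',np.nanmin(q,0).round(1),np.nanmax(q,0).round(1))
cv2.imwrite('pics/s12c.png',cv2.resize(c['img'][225:275,280:340],None,fx=12,fy=12,interpolation=cv2.INTER_CUBIC)[:,:,::-1])"
```

```text
time_s: 16.95
ee_pos: [0.4944, 0.068, 0.2045]
eef_rot: [3.142, -0.0, 1.331]
force: [0.8, 3.1, 3.7]
grip_width: 0.0003
tcp base mm [-14.   -0.8 204.5] yaw 76.28 F base [-3.2 -0.   3.7] w 0.0 t 16.95
s12 460
1 50 29 z 62.8 x med 4.6 max 7.7 min -0.1
1 75 50 z 90.2 x med 7.0 max 25.2 min -3.6
1 100 54 z 110.6 x med 6.3 max 41.7 min -3.0
1 125 41 z 139.1 x med 4.0 max 31.4 min -3.0
1 150 78 z 158.0 x med 10.7 max 41.0 min -1.6
1 175 36 z 186.9 x med 4.2 max 8.2 min -2.0
1 200 41 z 210.6 x med 4.5 max 8.4 min -1.4
-1 50 18 z 62.4 x med 5.1 max 7.9 min 3.3
-1 75 15 z 86.7 x med 5.0 max 7.7 min 3.6
-1 100 13 z 112.8 x med 4.9 max 7.1 min 3.8
-1 125 21 z 139.2 x med 6.5 max 8.7 min 3.8
-1 150 23 z 165.2 x med 5.7 max 8.3 min -0.5
-1 175 25 z 186.4 x med 5.0 max 8.1 min -0.6
-1 200 16 z 212.4 x med 5.6 max 7.9 min -0.2
bar top 89 [  4.3   6.4 215. ] [-1.4  8.4] [215.4 218.8]
toe 37 [100.  122.4  42.9]
pad [ 71.9 107.1  12.2] [139.2 136.5  39.5]
```

View pics/s12c.png

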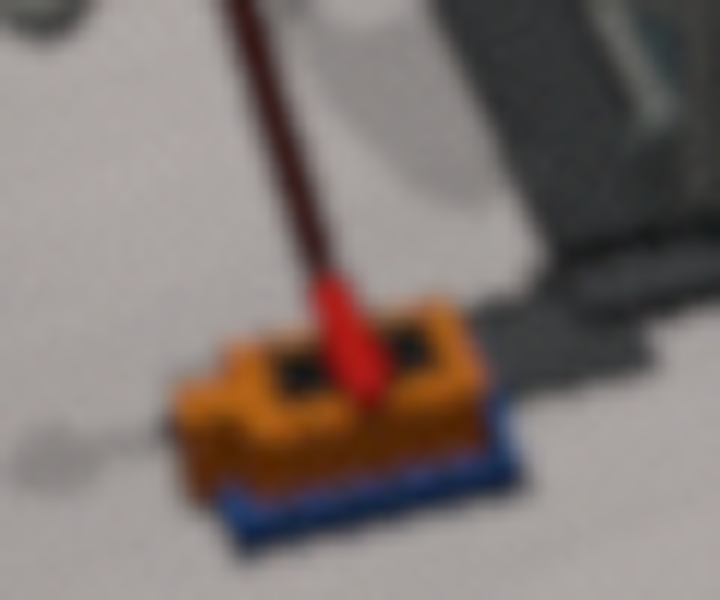

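The toe (355,345) rests on the middle of the pad. The pad is seated in the tray with its tab in the notch, and the frame is vertical within about 0.01 rad. Handing in.

```bash
python3 -c "
from h import *
print(ctrl.hand_in()); tcpb()"
```

```text
the job is handed in; nothing more can be done
None
the job is handed in; nothing more can be done
```

The job is done and handed in at about 17 s of the 72 s allowed. The shut fingers are still holding the shield upright by pushing on its top bar.

- **Foot pad:** I laid the larger orange pad in the blue tray with its tab in the notch and let go of it. Its top measured flat at 31.7 mm; a pad lying on the tray floor should read 32 mm. While setting it down, the wrist briefly read 16 N upward and 10 N sideways. I eased off before opening the fingers.
- **Kickstand:** I pushed the toe bar over its centre and it fell by itself. Its toe measured within a few mm of where it should be at the stop, and the shield stayed on its own stop throughout.
- **Shield:** The frame is vertical to within about 0.01 rad by the scene camera's depth. The toe rests on the middle of the pad, and the push on the bar is 3–4 N. I expected about 5 N with the toe's spring pressing, so the toe may be pressed a little more lightly than the nominal 2 N. I did not measure its force directly.

I saw no contact with the tube rack, the wash bottle, the jar or the look-alikes, but I did not re-measure their positions at the end.

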